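# Park the saucepan against the rail and shut the hob off

## Robot

A 6-joint arm with a two-finger parallel gripper is mounted at the origin on the work surface. World frame = base frame: x ahead of the robot, y to its left, z up, the work surface at z = 0. Lengths are in m, angles in rad, forces in N, time in s.
With the tool pointing down it reaches from about 0.35 to 1 m from the base axis. Payload 7.1 kg.
Tool frame: the origin (TCP) lies between the finger pads; the fingertips stand 22 mm ahead of it and the grasp point (between the pads) lies 3 mm ahead of it; x points along the fingers, y is the direction in which the jaws open and shut, and the axes are right-handed (so a half turn about x gives the same grasp; the last joint's range is limited). The gripper opens to 85 mm and grips with 20 to 120 N. Pads are 22 mm wide; open, the fingers measure 114 mm over their backs; the gripper's body (76 mm by 85 mm) begins 54 mm behind the grasp point. The pads swing forward as they close: fully open they stand 13 mm farther back than shut.
Start: joints at [1.107, 0.423, 1.63, -0, 1.089, -0.019], TCP at [0.269, 0.564, 0.253] pointing down, gripper open.
Joint ranges: [-3, 3], [-0.9, 2.11], [0.09, 2.58], [-1.31, 4.45], [0.11, 2.69], [-2.54, 2.54]. Speed limits (rad/s): [2.39, 2.39, 3.01, 3.14, 3.14, 3.14].

## Interface

Orientations are given as a rotation vector (axis times angle).
In Python, from rig import manip gives the robot as it stands. The module is installed in compiled form; this text tells all that it offers. Calls block until the motion is done:
- manip.move_to(position, orientation): joint-space move of the TCP to a pose.
- manip.servo_line(position, orientation=None, rate=0.15): straight line of the TCP; orientation=None keeps the orientation; rate is the mean speed in m/s.
- manip.set_joints(angles): joint-space move.
- manip.command_gripper(opening, f_grip=None): finger opening in m; f_grip is the grip in N (None keeps the last); returns when the fingers have stopped.
- manip.hold(seconds).
- manip.solve_ik(position, orientation): joint angles nearest the present ones, or None.
- manip.camera(name): name is "scene" or "top"; returns a dict with "image" (420x560x3 uint8, red, green, blue), "fx", "fy", "cx", "cy" (pixels), "cam_to_world" (4x4, takes a point from camera to world coordinates). Camera axes: x right, y down, z forward; pixel columns grow to the right and rows downward; lengths in m; the calibration is good to about 2 mm. A picture is of the moment at which its call begins. There is no depth.
A pose or a line that the arm cannot do raises manip.IKError and nothing moves.
- manip.sign_off(): hands the job in, once; it reports no verdict.
Readings, each from a call of its own:
- manip.get_time(): time.
- manip.get_joint_positions(): joint angles.
- manip.get_joint_vel(): joint speeds.
- manip.get_tau(): joint torques, N m.
- manip.get_position(): TCP position.
- manip.get_ee_rot(): TCP orientation.
- manip.get_contact_force(): force on the tool from outside, world axes, zero at the start.
- manip.get_torque(): the same for the moment, N m.
- manip.get_width(): finger opening in m.
Only numpy, scipy, OpenCV 4.12 (cv2) and the standard library are available. Lean on these libraries where they do the work, as an engineer would, in place of code of your own. Each camera call takes 0.05 s, during which the arm holds its last target.

## Task

The drink is warm: without lifting or tipping the small saucepan, slide it gently across the hob from the heating place (several rings inside one another) onto the resting place (one ring with a cross) until you feel it touch the end rail there, and leave it against the rail. Then turn the hob's winged knob clockwise as far as it goes, until it is fully off against its stop, and let go. Do not press the pan hard on the glass or ram the rail, and leave the other things on the hob and counter where they stand.

Things in the scene. Friction and masses are not known exactly. Their poses are not given: they have to be found in the camera images.
- pan: small open steel saucepan: 120 mm outside diameter, 85 mm tall, wall 3 mm, mass 0.5 to 0.9 kg, its friction on the glass varies. Origin: centre of its underside, z up. A straight black handle points along its own -x: a level bar 20 mm wide (across), 14 mm high, reaching from 80 to 185 mm from the pan's axis, its mid-height 70 mm above the underside. At the start the handle points roughly towards the robot.
- pan_handle (a point): point in the middle of the handle's section, 120 mm from the pan's axis and 70 mm above the pan's underside; axes as the pan's
- hob: fixed flat warming hob, black glass top in a steel frame, 270 mm (x) by 416 mm (y), top 30 mm above the counter. Origin: on the counter below the midpoint between its two marked places; +y along the row of places (to the robot's left), +x to the back. The glass reaches from 88 mm in front of the origin to 182 mm behind it.
- guard: fixed steel guard on the hob, origin on the glass top above the hob's origin, same axes. Two end rails along x at y = +-0.196 (8 mm thick, inner faces at y = +-0.192, from x = -65 to 65 mm, from 8 to 30 mm above the glass), and an upright back panel along y with its front face at x = 166 mm, 46 mm tall. A pan centred on a marked place is 2 mm from the rail beside it.
- heat_mark_c (a point): centre of the heating place, where the pan starts: printed rings inside one another, 112 mm across, on the glass, at y = +130 or -130 mm of the hob
- rest_mark_c (a point): centre of the resting place: one printed ring, 112 mm across, with a cross, on the glass, at the other end of the hob. x, y axes as the hob's
- knob_grip (a point): the winged knob: on its upright axis, 44 mm above the glass, 120 mm behind the hob's origin midway between the places. The wings lie along this frame's x, which turns with the knob; plain aluminium upright blade, 76 mm from tip to tip, 8 mm thick, standing from 20 mm to 54 mm above the glass (lobes to 58 mm). The wing tips sweep within 8 mm of the back panel, which is 46 mm from the axis.
- knob (a joint): angle of the winged knob (rad): 0 is fully off, against its stop; 2.7 is full heat. It falls when the knob is turned clockwise seen from above; friction about 0.08 N m, it stays where it is left. The direction of the wings at off differs from start to start.
- creamer: round white cup without handle, 52 mm across, 55 mm tall, standing on a back corner of the hob. Bystander; origin in its underside
- mill: dark turned-wood pepper mill, 42 mm across, 108 mm tall, standing on the other back corner of the hob. Bystander; origin in its underside
- spoon: bar spoon about 170 mm long, lying on the counter along the hob's front edge, under the sweep of the pan's handle; lower than 25 mm. Bystander; origin in its underside
- glass_a: tall clear glass, 72 mm across the mouth, 180 mm tall, left of the hob. Bystander; origin in its underside
- glass_b: second tall glass, like glass_a. Bystander; origin in its underside
- soap: green bottle, 60 mm across, 160 mm tall, right of the hob. Bystander; origin in its underside
- jigger: steel waisted measure, 48 mm across, 85 mm tall, right of the hob. Bystander; origin in its underside
There are look-alikes about, which are no part of the job. What is shaped like the pan but red is not meant.

How it is judged:
By the outcome, as a careful person would: the job done as asked, in the order asked, and still so for the second after the job is handed in, with the robot touching nothing.
It also fails if it takes over 72 s, if anything falls off the work surface, if the arm or the gripper's body presses on something with over 40 N, if the wrist force passes 120 N, or if a joint passes its speed limit or range.

## Working session

There is one attempt and no reset: what is moved stays moved. The work goes in short steps, each a Python script; the robot and the scene stay as the last script left them, time stands still between calls to the robot, and variables do not carry over. Pictures are saved under pics/ and viewed, and the job is handed in when it is done.

```bash
mkdir -p pics; ls
python3 - <<'E'
from rig import manip
import cv2
for n in("scene","top"):
    c=manip.camera(n); cv2.imwrite(f"pics/{n}0.png",c["image"][:,:,::-1]); print(n,c["fx"],c["fy"],c["cx"],c["cy"]);print(c["cam_to_world"].round(4).tolist())
print(manip.get_time(),manip.get_position(),manip.get_ee_rot(),manip.get_contact_force())
E
```

```text
pics
scene 382.6990908565806 382.6990908565806 280.12421003600053 211.83925069630436
[[-0.597, 0.5077, -0.6212, 1.1289], [0.8022, 0.376, -0.4637, 0.5064], [-0.0018, -0.7752, -0.6318, 0.7672], [0.0, 0.0, 0.0, 1.0]]
top 535.7309667254348 535.7309667254348 285.6059882588185 206.90759077354105
[[0.0228, -0.9916, 0.1275, 0.243], [-0.9997, -0.0243, -0.0098, 0.0055], [0.0128, -0.1273, -0.9918, 1.5939], [0.0, 0.0, 0.0, 1.0]]
0.1 [0.26867311 0.56378701 0.25260397] [ 0.34771698  1.54285006 -0.34990106] [ 0.44662038 -0.23765272  0.53900539]
```

View pics/scene0.png

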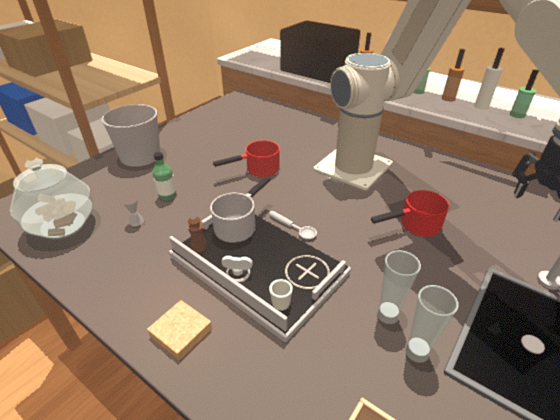

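View pics/top0.png

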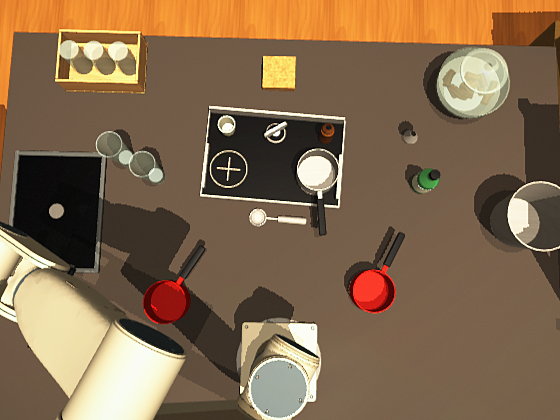

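The steel pan is at top (317,172) with its handle end at (322,232). The look-alikes are the red pans at (167,300) and (372,290). The resting cross is at (229,169), the knob at (276,131), the creamer at (227,125), the mill at (328,130) and the spoon at (258–305,218). I'll enlarge the hob area.

Run:
```python
import cv2
a=cv2.imread("pics/top0.png")[98:243,192:358]; cv2.imwrite("pics/topc.png",cv2.resize(a,None,fx=4.8,fy=4.0,interpolation=cv2.INTER_CUBIC) if 0 else cv2.resize(a,None,fx=4,fy=4,interpolation=cv2.INTER_CUBIC))
a=cv2.imread("pics/scene0.png")[170:335,160:355]; cv2.imwrite("pics/scenec.png",cv2.resize(a,None,fx=4,fy=3.6,interpolation=cv2.INTER_CUBIC)if 0 else cv2.resize(a,None,fx=3.5,fy=3.5,interpolation=cv2.INTER_CUBIC))
```

```text
(no output)
```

View pics/topc.png

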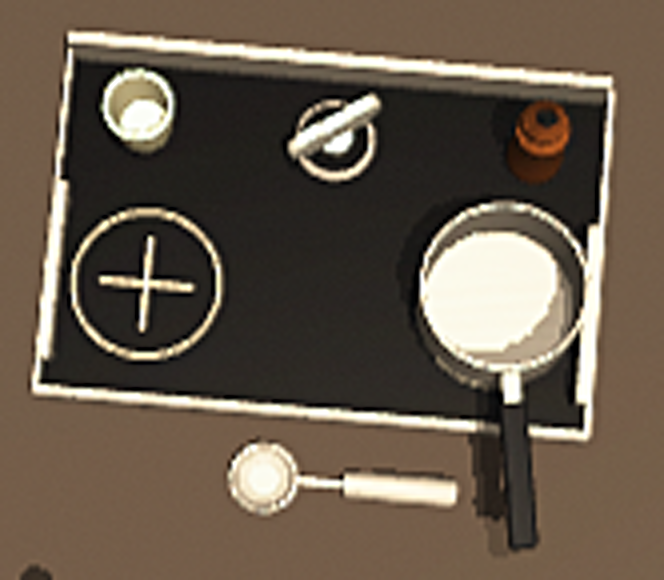

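View pics/scenec.png

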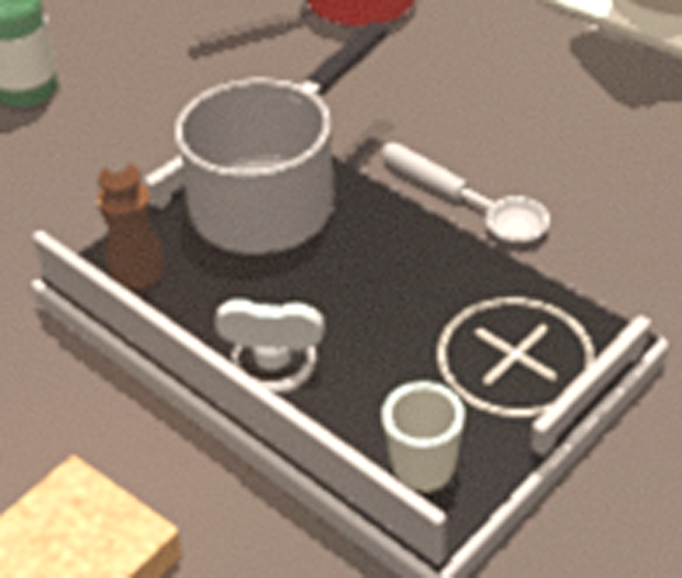

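```bash
cat > h.py <<'E'
import numpy as np, cv2
from rig import manip
from scipy.optimize import least_squares
from scipy.spatial.transform import Rotation as R
CAM={"scene":(382.699,280.124,211.839,np.array([[-0.597,0.5077,-0.6212,1.1289],[0.8022,0.376,-0.4637,0.5064],[-0.0018,-0.7752,-0.6318,0.7672],[0,0,0,1]])),
"top":(535.731,285.606,206.908,np.array([[0.0228,-0.9916,0.1275,0.243],[-0.9997,-0.0243,-0.0098,0.0055],[0.0128,-0.1273,-0.9918,1.5939],[0,0,0,1]]))}
def unproj(n,u,v,z):
    f,cx,cy,T=CAM[n]; d=T[:3,:3]@np.array([(u-cx)/f,(v-cy)/f,1]); return T[:3,3]+d*(z-T[2,3])/d[2]
def proj(n,p):
    f,cx,cy,T=CAM[n]; q=T[:3,:3].T@(np.asarray(p)-T[:3,3]); return np.array([f*q[0]/q[2]+cx,f*q[1]/q[2]+cy])
def tc(u,v): return ((u+.5)/4-.5+192,(v+.5)/4-.5+98)
def sc(u,v): return ((u+.5)/3.5-.5+160,(v+.5)/3.5-.5+170)
E
python3 - <<'E'
from h import *
pts=[("top",tc(36,392),(-.088,.208,.03)),("top",tc(588,438),(-.088,-.208,.03)),("top",tc(147,284),(0,.130,.03)),("top",tc(335,140),(.12,0,.03)),
("scene",sc(517,355),(0,.13,.03)),("scene",sc(275,355),(.12,0,.03)),("scene",sc(665,343),(-.088,.208,.03))]
def res(p,full=False):
    c,s=np.cos(p[2]),np.sin(p[2]); o=[]
    for n,uv,(x,y,z) in pts:
        w=unproj(n,*uv,z); o.append([p[0]+c*x-s*y-w[0],p[1]+s*x+c*y-w[1]])
    o=np.array(o); return o if full else o.ravel()
r=least_squares(res,[.55,0,0]); print(r.x, (1000*res(r.x,True)).round(1).tolist())
p=r.x;c,s=np.cos(p[2]),np.sin(p[2])
def inv(w): d=w[:2]-p[:2]; return np.array([c*d[0]+s*d[1],-s*d[0]+c*d[1]]).round(4)
def W(x,y): return np.array([p[0]+c*x-s*y,p[1]+s*x+c*y])
def show(l,n,uv,z): w=unproj(n,*uv,z); print(l,n,w.round(4),"hob",inv(w))
show("rim","top",tc(505,285),.115); show("rimL","top",tc(419,285),.115);show("rimR","top",tc(591,285),.115)
show("rimB","top",tc(505,199),.115);show("rimF","top",tc(505,371),.115)
show("rim","scene",sc(253,125),.115)
show("h0","top",tc(513,405),.107);show("h1","top",tc(524,547),.107)
show("hend","scene",sc(380,30),.107)
show("k0","top",tc(293,148),.086);show("k1","top",tc(377,101),.086)
show("k0","scene",sc(217,312),.086);show("k1","scene",sc(323,320),.086)
show("spoon","top",tc(265,478),.01);show("spoon","top",tc(457,493),.01)
show("creamer","top",tc(138,105),.085);show("mill","top",tc(545,125),.13)
print("knob",W(.12,0),"heat",W(0,-.13),"rest",W(0,.13),"railinner",W(0,.192))
E
```

```text
[ 0.54687912  0.03255987 -0.07000416] [[2.2, 5.1], [-2.7, -2.6], [1.6, -0.2], [-1.0, -1.7], [0.7, -2.6], [5.8, 1.7], [-6.6, 0.1]]
rim top [ 0.5431 -0.0973  0.115 ] hob [ 0.0053 -0.1299]
rimL top [ 0.5416 -0.0369  0.115 ] hob [-0.0004 -0.0697]
rimR top [ 0.5446 -0.1579  0.115 ] hob [ 0.0111 -0.1901]
rimB top [ 0.6049 -0.0964  0.115 ] hob [ 0.0669 -0.1246]
rimF top [ 0.4819 -0.0983  0.115 ] hob [-0.0556 -0.1351]
rim scene [ 0.544  -0.0959  0.115 ] hob [ 0.0061 -0.1283]
h0 top [ 0.4592 -0.1048  0.107 ] hob [-0.0778 -0.1432]
h1 top [ 0.3596 -0.1139  0.107 ] hob [-0.1765 -0.1592]
hend scene [ 0.3708 -0.1047  0.107 ] hob [-0.1661 -0.1492]
k0 top [0.6457 0.0552 0.086 ] hob [0.097  0.0295]
k1 top [ 0.6822 -0.0046  0.086 ] hob [ 0.1376 -0.0276]
k0 scene [0.6904 0.     0.086 ] hob [ 0.1455 -0.0224]
k1 scene [0.6521 0.0645 0.086 ] hob [0.1028 0.0393]
spoon top [0.414  0.0715 0.01  ] hob [-0.1353  0.0296]
spoon top [ 0.4062 -0.0713  0.01  ] hob [-0.133  -0.1135]
creamer top [0.6749 0.1682 0.085 ] hob [0.1182 0.1443]
mill top [ 0.6552 -0.1227  0.13  ] hob [ 0.1189 -0.1473]
knob [0.6665852  0.02416623] heat [ 0.53778601 -0.09712172] rest [0.55597223 0.16224146] railinner [0.56030894 0.22408961]
```

```bash
cat >> h.py <<'E'
hob=np.array([0.5469,0.0326]); hy=-0.07
def W(x,y):
    c,s=np.cos(hy),np.sin(hy); return np.array([hob[0]+c*x-s*y,hob[1]+s*x+c*y])
def inv(w):
    c,s=np.cos(hy),np.sin(hy); d=np.asarray(w)[:2]-hob; return np.array([c*d[0]+s*d[1],-s*d[0]+c*d[1]])
def down(a):  # jaw axis (tool y) at world angle a
    x=np.array([0,0,-1.]);y=np.array([np.cos(a),np.sin(a),0]); return R.from_matrix(np.c_[x,y,np.cross(x,y)]).as_rotvec()
E
python3 - <<'E'
from h import *
print("red tip",unproj("top",201,243,.077),unproj("scene",374,217,.077))
print(R.from_rotvec(manip.get_ee_rot()).as_matrix().round(2))
pa=0.0906
for a in (pa+np.pi/2,pa-np.pi/2): print("handle",manip.solve_ik([.4236,-.108,.103],down(a)),manip.solve_ik([.44,.15,.103],down(a)))
wa=np.radians(-59)
for k in (-1,1):
  a=wa+k*np.pi/2
  print("knob",a,*[np.round(manip.solve_ik([.6665,.0245,.077],down(a-t)) if manip.solve_ik([.6665,.0245,.077],down(a-t)) is not None else np.nan,2) for t in (0,.9,1.8,2.7)])
E
```

```text
red tip [0.32940109 0.22710626 0.077     ] [0.3118691  0.22519579 0.077     ]
[[-0.    0.43  0.9 ]
 [-0.    0.9  -0.43]
 [-1.   -0.   -0.  ]]
handle [-2.76864163e-01  4.18816332e-01  2.12692534e+00 -4.44089210e-16
  5.95850977e-01 -1.93826049e+00] [ 3.02951576e-01  4.46632370e-01  2.06852552e+00 -4.44089210e-16
  6.26434760e-01 -1.35844475e+00]
handle [-2.76864163e-01  4.18816332e-01  2.12692534e+00  8.88178420e-16
  5.95850977e-01  1.20333216e+00] [3.02951576e-01 4.46632370e-01 2.06852552e+00 8.88178420e-16
 6.26434760e-01 1.78314790e+00]
knob -2.600540585471551 nan nan [ 0.02  0.7   1.62 -0.    0.82 -1.86] [ 0.02  0.7   1.62 -0.    0.82 -0.96]
knob 0.541052068118242 [ 0.02  0.7   1.62 -0.    0.82 -0.52] [0.02 0.7  1.62 0.   0.82 0.38] [ 0.02  0.7   1.62 -0.    0.82  1.28] [ 0.02  0.7   1.62 -0.    0.82  2.18]
```

Run:
```python
from h import *
o=down(0.0906-np.pi/2)
print(manip.get_joint_vel().round(2))
manip.move_to([.4236,-.108,.25],o); manip.command_gripper(.045,30)
print(manip.get_time())
manip.servo_line([.4236,-.108,.125],o,rate=.15)
manip.hold(.2); print(manip.get_time(),manip.get_position(),manip.get_contact_force(),manip.get_width())
c=manip.camera("scene")["image"][:,:,::-1][120:260,190:330];t=manip.camera("top")["image"][:,:,::-1][120:260,250:390]
cv2.imwrite("pics/a1.png",cv2.resize(np.hstack([c,t]),None,fx=2.8,fy=2.8,interpolation=cv2.INTER_CUBIC))
```

```text
[-0. -0. -0.  0. -0.  0.]
3.025
4.2083 [ 0.42411124 -0.10815079  0.12575636] [ 0.9443673   0.06310741 -0.58417687] 0.04520171261378748
```

View pics/a1.png

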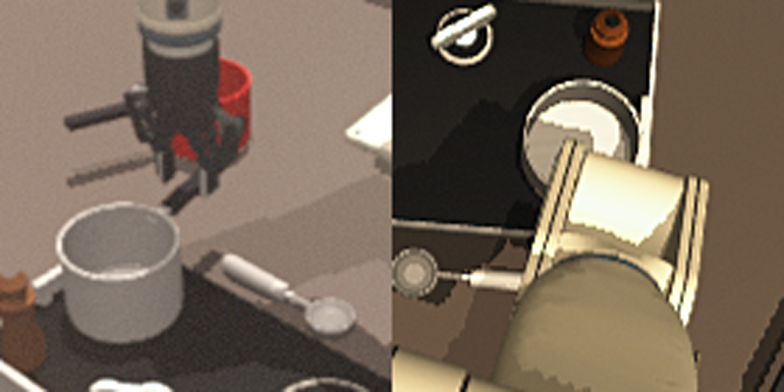

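The scene crop shows the fingers at about (165,165) and (207,180), one on each side of the black handle at (190,190). I'll descend and close gently.

Run:
```python
from h import *
manip.servo_line([.4236,-.108,.104],None,rate=.06)
manip.hold(.2); print(manip.get_contact_force().round(2),manip.get_torque().round(2))
manip.command_gripper(.028,25); manip.hold(.1)
print(manip.get_contact_force().round(2),manip.get_width())
manip.command_gripper(.010,25);manip.hold(.2)
print(manip.get_time(),manip.get_position(),manip.get_contact_force().round(2),manip.get_torque().round(2),manip.get_width())
c=manip.camera("scene")["image"][:,:,::-1][120:260,190:330];t=manip.camera("top")["image"][:,:,::-1][120:260,250:390]
cv2.imwrite("pics/a2.png",cv2.resize(np.hstack([c,t]),None,fx=2.8,fy=2.8,interpolation=cv2.INTER_CUBIC))
```

```text
[-0.38 -0.22 -0.59] [0.   0.02 0.02]
[ 0.06  0.36 -0.31] 0.0279094907323748
5.8417 [ 0.4236254  -0.10804623  0.10412673] [-1.94 -0.47  3.51] [-0.13  0.13 -0.13] 0.019754022406047237
```

View pics/a2.png

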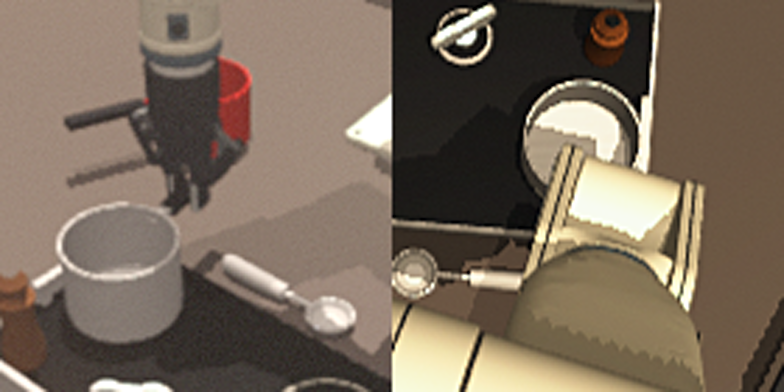

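Grip width is 19.8 mm, which matches the 20 mm handle. Fz is 3.5 N, so I'm pressing down slightly. I'll ease that off before sliding.

Run:
```python
from h import *
z=.104
for i in range(5):
    f=manip.get_contact_force()
    print(round(z,4),f.round(2),manip.get_torque().round(2))
    if f[2]<0.8: break
    z+=.0002
    manip.servo_line([.4236,-.108,z],None,rate=.01); manip.hold(.1)
print(manip.get_time())
open("z.txt","w").write(str(z))
```

```text
0.104 [-1.09 -0.59  4.53] [-0.2   0.27 -0.12]
0.1042 [-0.57 -0.9   0.6 ] [-0.2   0.06 -0.11]
6.2917
```

Run:
```python
from h import *
z=float(open("z.txt").read())
p0=np.array([.4236,-.108]); d=W(0,1)-W(0,0); ex=W(1,0)-W(0,0)
# pan starts hob (0.0055,-0.13); contact at y .132 => s=.262
T0=manip.get_time()
for s in [.02,.06,.10,.14,.18,.22,.245]:
    q=p0+d*s-ex*.004*s/.262
    manip.servo_line([*q,z],None,rate=.05)
    f=manip.get_contact_force(); print(s,round(z,4),f.round(2),manip.get_torque().round(2),manip.get_time(),(f[:2]@d).round(2))
    if f[2]>2: z+=.0002
    if f[2]<-1.5: z-=.0002
    if abs(f[:2]@d)>10 : break
open("z.txt","w").write(f"{z} {s}")
c=manip.camera("scene")["image"][:,:,::-1];t=manip.camera("top")["image"][:,:,::-1]
cv2.imwrite("pics/b1.png",cv2.resize(np.hstack([c[190:330,230:370],t[100:240,190:330]]),None,fx=2.8,fy=2.8,interpolation=cv2.INTER_CUBIC))
```

```text
0.02 0.1042 [ 1.09  0.76 -0.99] [ 0.11 -0.08 -0.01] 6.8417 0.84
0.06 0.1042 [ 0.86  0.13 -1.35] [-0.03 -0.04 -0.03] 7.7917 0.19
0.1 0.1042 [-0.01  1.08 -2.27] [ 0.03 -0.08 -0.01] 8.7417 1.08
0.14 0.104 [0.68 1.78 2.12] [ 0.24 -0.04  0.01] 9.6917 1.83
0.18 0.1042 [0.89 1.3  0.48] [ 0.04 -0.03 -0.09] 10.6417 1.36
0.22 0.1042 [-0.89  0.75 -1.14] [ 0.06 -0.03 -0.04] 11.5917 0.69
0.245 0.1042 [ 0.35  0.23 -3.33] [ 0.01 -0.15 -0.01] 12.2417 0.26
```

View pics/b1.png

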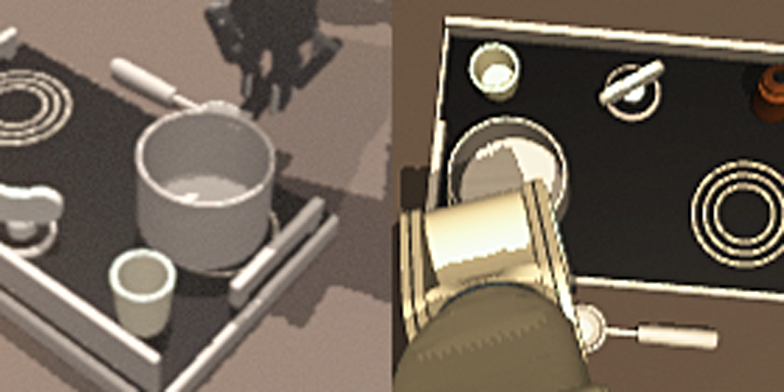

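The pan has followed. In the scene crop it sits near the rail with the ring showing at its edge (270,230). Now I'll feel for the rail in small steps.

Run:
```python
from h import *
z,s=map(float,open("z.txt").read().split())
p0=np.array([.4236,-.108]); d=W(0,1)-W(0,0); ex=W(1,0)-W(0,0)
z-=.0002
while s<.275:
    s+=.001
    q=p0+d*s-ex*.004*min(1,s/.262)
    manip.servo_line([*q,z],None,rate=.015)
    F=[];Mz=[]
    for _ in range(3):
        manip.hold(.02);F.append(manip.get_contact_force());Mz.append(manip.get_torque()[2])
    f=np.mean(F,0); a=f[:2]@d; print(round(s,4),round(z,4),f.round(2),round(float(a),2),round(np.mean(Mz),3),manip.get_time())
    if f[2]>2: z+=.0001
    if f[2]<-1.5: z-=.0001
    if abs(a)>4 or abs(np.mean(Mz))>.4: break
open("z.txt","w").write(f"{z} {s}")
c=manip.camera("scene")["image"][:,:,::-1];t=manip.camera("top")["image"][:,:,::-1]
cv2.imwrite("pics/b2.png",cv2.resize(np.hstack([c[190:330,230:370],t[100:240,190:330]]),None,fx=2.8,fy=2.8,interpolation=cv2.INTER_CUBIC))
```

```text
0.246 0.1038 [-0.48 -3.04  4.57] -3.07 -0.153 12.6417
0.247 0.1039 [-1.52 -4.36  5.54] -4.45 -0.398 12.9417
```

View pics/b2.png

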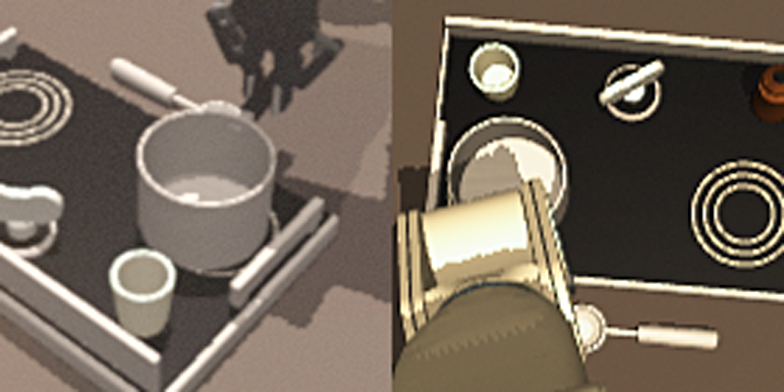

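That wasn't the rail: the pictures still show a gap, so it's friction made worse by my pressing down. I'll correct z and carry on, tracking the baseline.

```bash
cat > feel.py <<'E'
from h import *
import sys
z,s=map(float,open("z.txt").read().split()); lim=float(sys.argv[1]); smax=float(sys.argv[2]); 
if len(sys.argv)>3: z=float(sys.argv[3])
p0=np.array([.4236,-.108]); d=W(0,1)-W(0,0); ex=W(1,0)-W(0,0)
while s<smax-1e-6:
    s+=.001
    q=p0+d*s-ex*.004*min(1,s/.262)
    manip.servo_line([*q,z],None,rate=.02)
    F=[];Mz=[]
    for _ in range(3):
        manip.hold(.02);F.append(manip.get_contact_force());Mz.append(manip.get_torque()[2])
    f=np.mean(F,0); a=f[:2]@d; print(round(s,4),round(z,5),f.round(2),round(float(a),2),round(np.mean(Mz),3),manip.get_time())
    if f[2]>1.2: z+=.0001
    if f[2]<-1.2: z-=.0001
    if abs(a)>lim: break
open("z.txt","w").write(f"{z} {s}")
c=manip.camera("scene")["image"][:,:,::-1];t=manip.camera("top")["image"][:,:,::-1]
cv2.imwrite(f"pics/b_{manip.get_time():.1f}.png",cv2.resize(np.hstack([c[190:330,230:370],t[100:240,190:330]]),None,fx=2.8,fy=2.8,interpolation=cv2.INTER_CUBIC))
E
python3 feel.py 7 .256 .1041; ls pics
```

```text
0.248 0.1041 [-0.93 -4.91  3.98] -4.96 -0.31 13.3417
0.249 0.1042 [-0.98 -3.8   2.17] -3.86 -0.308 13.6417
0.25 0.1043 [ 0.01 -1.52 -1.08] -1.52 -0.274 13.9417
0.251 0.1043 [-0.25 -1.58 -1.6 ] -1.6 -0.311 14.2417
0.252 0.1042 [-0.39 -1.6  -0.94] -1.62 -0.297 14.5417
0.253 0.1042 [-0.59 -1.63 -0.65] -1.66 -0.301 14.8417
0.254 0.1042 [-0.67 -1.81 -1.41] -1.85 -0.308 15.1417
0.255 0.1041 [-0.78 -2.14 -0.25] -2.19 -0.32 15.4417
0.256 0.1041 [-0.45 -2.31  0.68] -2.33 -0.287 15.7417
a1.png
a2.png
b1.png
b2.png
b_15.8.png
scene0.png
scenec.png
top0.png
topc.png
```

Baseline is about 2 N and a moment of 0.3 N·m. I'll continue until the force steps up.

```bash
python3 feel.py 4.5 .272; ls pics|grep b_
```

```text
0.257 0.1041 [-1.29 -2.77  1.12] -2.85 -0.316 16.1417
0.258 0.1041 [-1.15 -3.35  2.87] -3.42 -0.304 16.4417
0.259 0.1042 [-0.86 -1.67  0.2 ] -1.73 -0.27 16.7417
0.26 0.1042 [-0.11 -1.83 -0.37] -1.83 -0.27 17.0417
0.261 0.1042 [-0.94 -2.23 -0.63] -2.29 -0.321 17.3417
0.262 0.1042 [-0.07 -1.64 -0.74] -1.64 -0.293 17.6417
0.263 0.1042 [-1.67 -3.79  0.53] -3.9 -0.439 17.9417
0.264 0.1042 [-1.76 -5.93  2.1 ] -6.04 -0.632 18.2417
b_15.8.png
b_18.3.png
```

View pics/b_18.3.png

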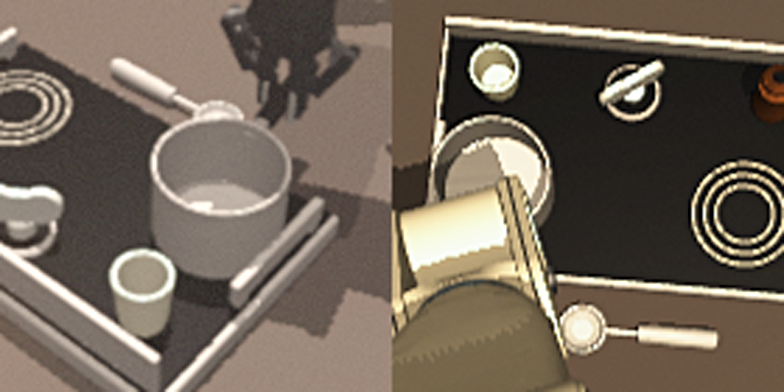

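Force and moment rose together at s≈0.2625, where geometry predicted 0.262, and the picture shows the pan at the rail. I'll release and check.

Run:
```python
from h import *
manip.command_gripper(.030); manip.hold(.1); print(manip.get_width(),manip.get_contact_force().round(2))
manip.command_gripper(.045); manip.hold(.1); print(manip.get_width(),manip.get_contact_force().round(2))
p=manip.get_position()
manip.servo_line([p[0],p[1],.25],None,rate=.15)
# clear the view: above the knob but high
manip.move_to([.40,-.05,.30],down(.541))
print(manip.get_time())
for n in("scene","top"):
    c=manip.camera(n)["image"][:,:,::-1]; cv2.imwrite(f"pics/{n}3.png",c)
    a=c[98:243,192:358] if n=="top" else c[170:335,160:355]
    cv2.imwrite(f"pics/{n}3c.png",cv2.resize(a,None,fx=4 if n=="top" else 3.5,fy=4 if n=="top" else 3.5,interpolation=cv2.INTER_CUBIC))
```

```text
0.030301621058798748 [0.12 0.87 0.08]
0.045074418565703996 [-0.26  0.18 -0.28]
22.3667
```

View pics/scene3c.png

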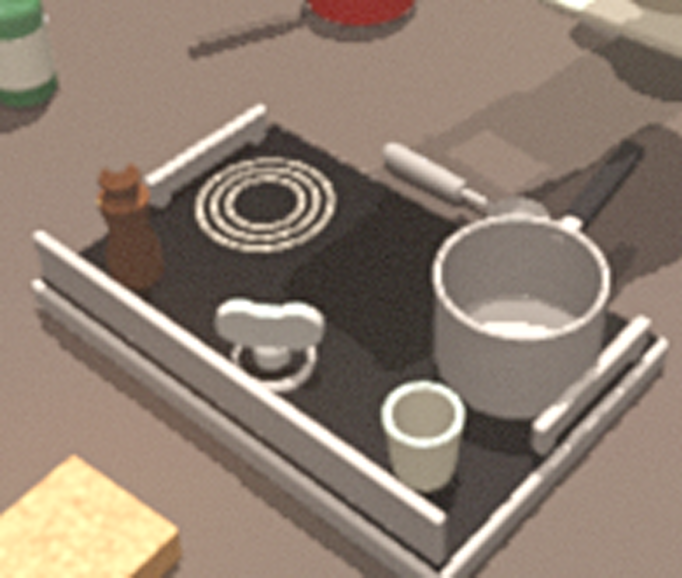

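View pics/top3c.png

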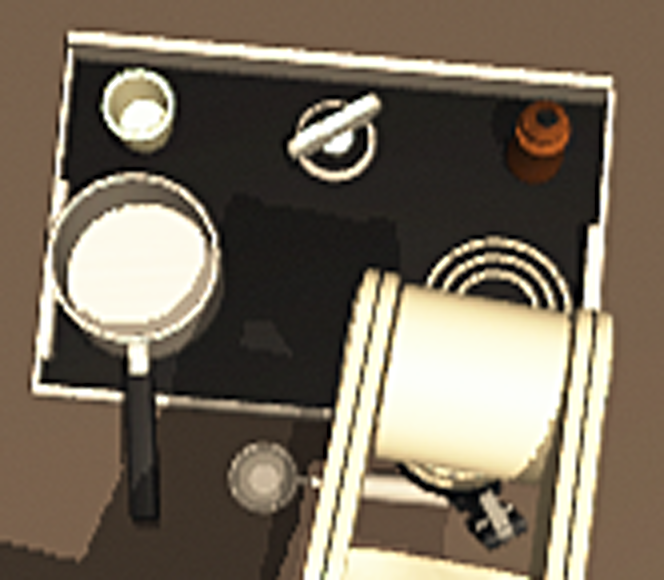

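Run:
```python
from h import *
for n,uv in(("top",tc(134,258)),("scene",sc(521,275))): print(inv(unproj(n,*uv,.115)))
# compare predicted pan circle at hob y=.132
for n in("top","scene"): print(n,proj(n,[*W(.005,.132),.115]),tc(134,258) if n=="top" else sc(521,275))
t=cv2.imread("pics/scene3.png")[225:305,270:360]; u=cv2.imread("pics/top3.png")[135:200,195:255]
cv2.imwrite("pics/gap.png",np.hstack([cv2.resize(t,(400,400),interpolation=cv2.INTER_CUBIC),cv2.resize(u,(400,400),interpolation=cv2.INTER_CUBIC)]))
```

```text
[-0.00030876  0.13137195]
[0.00216849 0.1336927 ]
top [225.10289272 160.28841596] (225.125, 162.125)
scene [307.22652636 248.53299118] (308.5, 248.21428571428572)
```

View pics/gap.png

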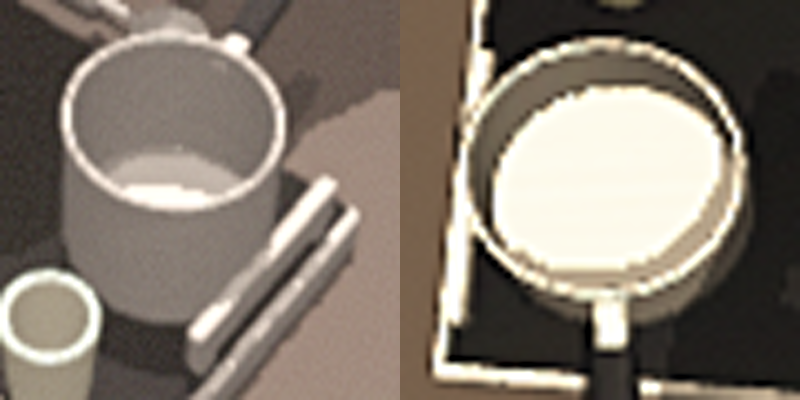

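The pan is at about hob (0.001, 0.1325) against the rail, and the spoon, creamer and mill look unmoved. Next is the knob.

Run:
```python
from h import *
o=down(.541); c=[.667,.0255]
manip.command_gripper(.035,40)
manip.move_to([*c,.20],o)
manip.servo_line([*c,.11],o,rate=.15)
print(manip.get_contact_force().round(2),manip.get_time())
S=manip.camera("scene")["image"][:,:,::-1];t=manip.camera("top")["image"][:,:,::-1]
cv2.imwrite("pics/k1.png",cv2.resize(np.hstack([S[210:310,180:290],t[80:180,220:330]]),None,fx=3.6,fy=3.6,interpolation=cv2.INTER_CUBIC))
```

```text
[ 0.31 -0.03  0.27] 24.6083
```

View pics/k1.png

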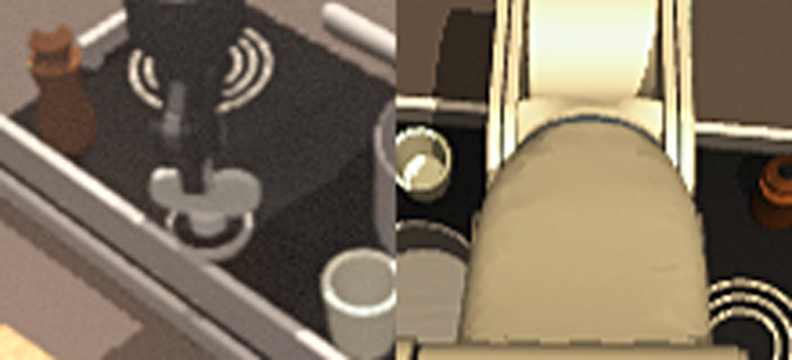

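The near finger (200,185) hangs in front of the middle of the blade (tips at 152–262). I'll descend with force checks.

Run:
```python
from h import *
c=[.667,.0255]
for z in (.1,.092,.085,.079):
    manip.servo_line([*c,z],None,rate=.06); f=manip.get_contact_force()
    if np.linalg.norm(f)>4: print("contact",z,f);break
else:
    manip.hold(.1);print(manip.get_contact_force().round(2))
    manip.command_gripper(.0,40);manip.hold(.2)
print(manip.get_time(),manip.get_position(),manip.get_width(),manip.get_contact_force().round(2),manip.get_torque().round(2),manip.get_joint_positions().round(3))
```

```text
[ 0.23 -0.01  0.25]
26.475 [0.66709576 0.02549809 0.07927122] 0.007156857990236857 [-1.18 -0.93  3.19] [-0.03  0.09  0.09] [ 0.02   0.7    1.614 -0.     0.828 -0.521]
```

```bash
cat > turn.py <<'E'
from h import *
import sys
q=manip.get_joint_positions().copy(); n=int(sys.argv[1]); st=float(sys.argv[2]); lim=float(sys.argv[3])
for i in range(n):
    if q[5]+st>2.5: print("range");break
    q[5]+=st; manip.set_joints(q)
    manip.hold(.03)
    m=manip.get_torque(); f=manip.get_contact_force()
    print(round(q[5],3),manip.get_joint_positions()[5].round(3),m.round(3),f.round(1),round(manip.get_time(),2))
    if abs(m[2])>lim or np.linalg.norm(f)>20: print("stop");break
E
python3 turn.py 4 .1 .4
```

```text
-0.421 -0.423 [ 0.011  0.049 -0.041] [0.4 0.6 1.9] 26.76
-0.321 -0.325 [ 0.01   0.083 -0.072] [-0.1 -0.1  1.9] 27.04
-0.221 -0.225 [-0.039  0.019 -0.075] [-0.   0.7  1.2] 27.32
-0.121 -0.125 [-0.032 -0.002 -0.061] [ 0.1 -0.2  0.8] 27.61
```

Run:
```python
from h import *
y=R.from_rotvec(manip.get_ee_rot()).as_matrix()[:,1]; print("jaw angle",np.arctan2(y[1],y[0]),manip.get_torque())
S=manip.camera("scene")["image"][:,:,::-1]
cv2.imwrite("pics/k2.png",cv2.resize(S[210:310,180:290],None,fx=5,fy=5,interpolation=cv2.INTER_CUBIC))
```

```text
jaw angle 0.1457445288206028 [-0.03186391 -0.00248632 -0.06092861]
```

View pics/k2.png

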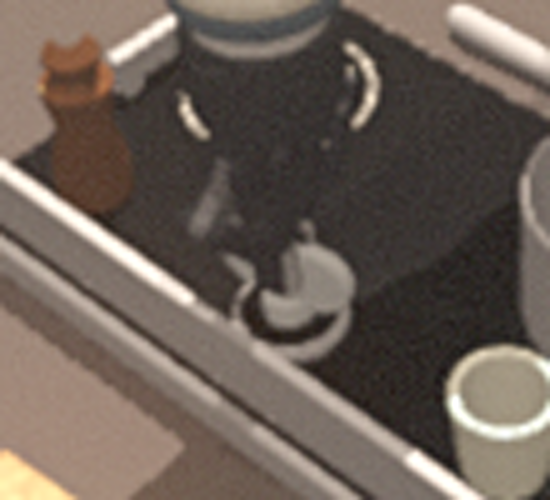

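The blade turned with the jaws: the jaw angle went 0.54→0.15, which is clockwise, and the right-hand lobe at (310,285) came nearer the camera. I'll continue.

```bash
python3 turn.py 25 .1 .3
```

```text
-0.025 -0.029 [-0.022  0.08  -0.075] [0.3 0.3 1.4] 27.94
0.075 0.071 [-0.059  0.059 -0.041] [ 0.2 -0.1  0.9] 28.23
0.175 0.171 [-0.049  0.043 -0.153] [-0.1 -0.3  1.3] 28.51
0.275 0.27 [-0.001  0.029 -0.023] [ 1.1 -0.3  0.7] 28.79
0.375 0.37 [ 0.017 -0.047 -0.032] [-0.2  0.1  0.4] 29.07
0.475 0.47 [-0.038  0.012 -0.056] [ 0.7 -0.1  0.3] 29.36
0.575 0.57 [-0.062  0.018 -0.055] [ 0.3 -1.1  0.4] 29.64
0.675 0.67 [-0.042 -0.041 -0.061] [-0.  -0.8 -0. ] 29.93
0.775 0.77 [-0.011 -0.078 -0.041] [ 0.8 -0.7 -0.4] 30.21
0.875 0.87 [-0.083 -0.101 -0.063] [ 0.5 -0.1  0.4] 30.49
0.975 0.97 [-0.09  -0.044 -0.04 ] [ 0.7  0.6 -0.6] 30.77
1.075 1.07 [-0.186 -0.1   -0.047] [ 1.  -0.8 -0.5] 31.06
1.175 1.17 [-0.102 -0.114 -0.019] [ 1.1 -0.8 -0.9] 31.34
1.275 1.27 [-0.138 -0.159 -0.059] [ 1.  -0.3 -0.2] 31.62
1.375 1.37 [-0.115 -0.149 -0.059] [ 0.7 -1.3 -0.3] 31.91
1.475 1.47 [-0.196 -0.2   -0.039] [ 1.2 -2.1 -1.2] 32.19
1.575 1.57 [-0.244 -0.203 -0.032] [ 1.  -2.5 -1.6] 32.48
1.675 1.67 [-0.25  -0.174 -0.048] [ 1.6 -1.2 -0.3] 32.76
1.775 1.77 [-0.303 -0.222 -0.081] [ 1.3 -1.  -1.7] 33.04
1.875 1.87 [-0.355 -0.262  0.16 ] [ 1.7 -2.2 -0.7] 33.33
1.975 1.969 [-0.335 -0.157  1.838] [ 1.2 -2.1  0.8] 33.61
stop
```

Mz jumped from 0 to 1.8 N·m at j6≈1.87–1.97, after 2.4 rad of turning, so that's the stop. I'll ease the torque while still pressing on it, then release.

Run:
```python
from h import *
q=manip.get_joint_positions().copy()
q[5]=1.975
while manip.get_torque()[2]>.6 and q[5]>1.9:
    q[5]-=.015; manip.set_joints(q); manip.hold(.05); print(round(q[5],3),manip.get_torque()[2].round(3))
manip.command_gripper(.02);manip.hold(.1);manip.command_gripper(.035); manip.hold(.1)
print(manip.get_width(),manip.get_contact_force().round(2))
p=manip.get_position()
manip.servo_line([p[0],p[1],.20],None,rate=.12)
manip.move_to([.40,-.05,.30],down(-1.2))
print(manip.get_time())
for n in("scene","top"):
    c=manip.camera(n)["image"][:,:,::-1]; cv2.imwrite(f"pics/{n}4.png",c)
    a=c[98:243,192:358] if n=="top" else c[170:335,160:355]
    cv2.imwrite(f"pics/{n}4c.png",cv2.resize(a,None,fx=4 if n=="top" else 3.5,fy=4 if n=="top" else 3.5,interpolation=cv2.INTER_CUBIC))
```

```text
1.96 1.666
1.945 1.492
1.93 1.256
1.915 1.074
1.9 0.797
1.885 0.544
0.035159395018266336 [-0.13  0.02  0.61]
38.475
```

View pics/scene4c.png

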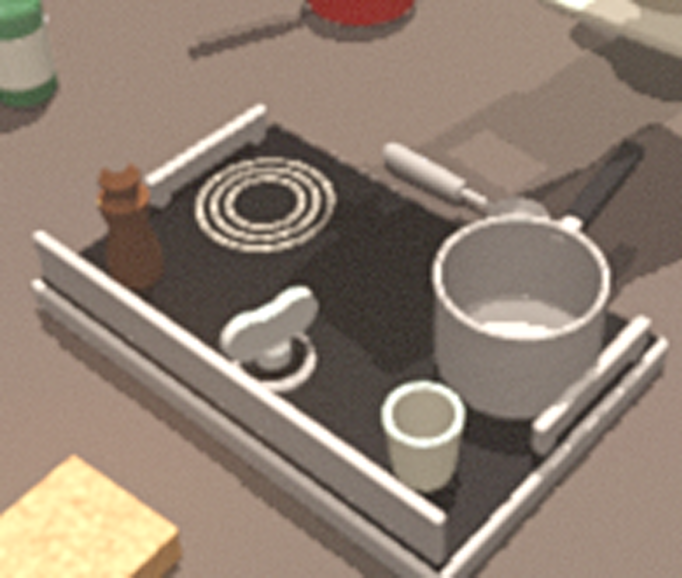

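View pics/top4c.png

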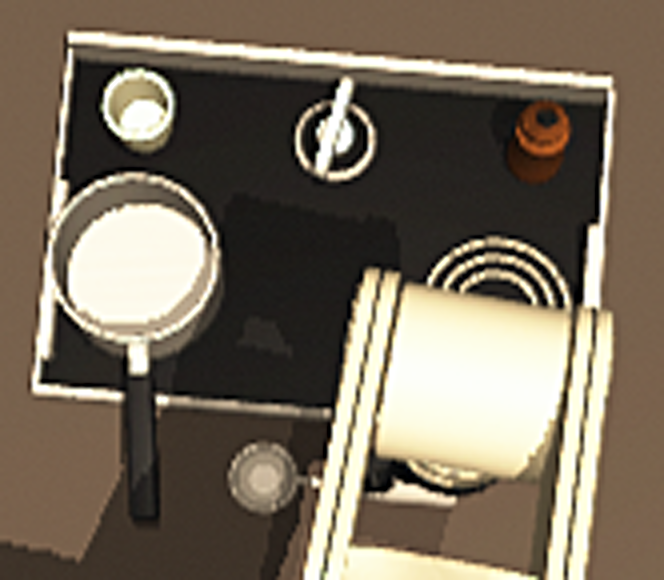

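The knob now lies from (320,175) to (347,80), about −16° to −20°, and stayed where it was released. The pan is still at the rail, the creamer, mill and spoon haven't moved, and the gripper is clear of everything. Handing in.

Run:
```python
from rig import manip
print(manip.get_contact_force().round(2),manip.get_time()); manip.sign_off()
```

```text
[-0.19 -0.32  0.79] 38.575
the job is handed in; nothing more can be done
```

I slid the steel saucepan by its handle onto the resting place until it touched the end rail, then turned the knob clockwise to its stop and let go. I handed the job in at 38.6 s; no verdict was reported.

- **Pan:** I kept it on the glass and felt the rail where the geometry predicted it (262.5 mm of travel against 262 mm). The force along the slide rose from about 2 N to 6 N, and I stopped there. After release the two cameras put the pan's centre at y = 0.131 and 0.134 m in hob coordinates, and touching is 0.132 m. The pictures alone cannot rule out a gap of a millimetre or two.
- **Knob:** it turned about 2.4 rad, then the torque jumped to 1.8 N·m, which I took as the stop. I eased to about 0.5 N·m, still pressing, before opening. The last picture shows the wings where I left them.
- **Bystanders:** the creamer, mill and spoon look unmoved in the last close-up. I did not closely check the glasses, soap and jigger, but the arm stayed clear of them.
- **What went less cleanly:**
  - About 15 mm before the rail, a z correction of mine briefly pressed the pan down with about 5.5 N. That looked like contact, but the picture still showed a gap, so I corrected the height and went on.
  - While the knob was turning freely, the torque read slightly opposite to the sign I expected. I put this down to sensor offset, as the camera and the jaw angle both confirmed a clockwise turn.

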